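# Twist the top valet pot off its nested stack and stand it on the green coaster

## Task

The two nested valet pots on the slanted stand are stuck together (twisting as you pull helps). Draw the cognac upper pot straight out along the lean of the stack, leaving the navy lower pot seated in the stand, then set it down gently, upright in the middle of the green coaster, and let go. Do not disturb the other things on the dresser.

Things in the scene. Friction and masses are not known exactly. Their poses are not given: they have to be found in the camera images.
- upper_mid (a point): Centre (half-way up) of the loose cognac-brown upper pot, 72 mm tall, 0.1 to 0.21 kg; z runs from foot to open mouth. Solid round foot, 47 mm across, from 36 to 10 mm below this point; above it the round body, 58 mm outside, 4 mm wall. It starts nested, leaning 30 deg with the stand, the whole body clear of the lower pot. Grip it across the body, 15 to 20 mm above this point along its axis.
- lower_pot: Loose navy lower pot, 0.27 to 0.39 kg, 46 mm tall; origin at the centre of its underside, z towards its mouth (leans 30 deg). A square foot 70 x 70 x 20 mm sits in the stand's square well, which stops it turning, but only its weight holds it down. Above the foot a round wall, 62 mm outside, 52 mm inside; inner floor 22 mm above the origin.
- lower_rim (a point): Centre of the lower pot's mouth. Sprung felt pads inside pinch the upper pot's foot, 24 mm of which is in the mouth: a straight pull needs 11 to 18 N, more than the lower pot weighs, and lifts both. Their drag is dry friction: while the upper pot is twisted to and fro (0.3 to 0.4 N m), rising 2 to 3 mm per rad, the lengthwise drag is a tenth. Pads let go 16 mm out; foot clears at 24 mm.
- stand_well (a point): Centre of the underside of the square well (84 mm outside, 72 mm inside, 24 mm deep, 6 mm floor) of the pale wooden fixed stand, 46 mm above the table. The stand's base plate is 140 x 110 x 12 mm. The well's axis leans 30 deg from vertical towards the stand's own -x side (roughly towards the robot); its own z is vertical.
- green_top (a point): Centre of the top face of the fixed green coaster, a round disc 92 mm across and 6 mm thick, lying on the table.
- blue_top (a point): Centre of the top face of the fixed blue coaster, the same size; not the one wanted.
- polish_tin_mid (a point): Centre of a loose red-lidded polish tin, 60 mm across, 20 mm high. Leave alone.
- cufflink_box_mid (a point): Centre of a loose small wooden cufflink box, 52 x 52 x 30 mm. Leave alone.
- shoe_brush_mid (a point): Centre of a loose shoe brush lying bristles down, 150 mm along its x, 45 mm wide, 40 mm high. Leave alone.
- watch_mid (a point): Centre of a loose cream watch cushion with a wristwatch on it, 60 x 50 x 50 mm high. Leave alone.
- cologne_mid (a point): Centre of a loose amber cologne bottle, 52 mm across, 115 mm tall. Leave alone.
- shoe_tree_mid (a point): Middle of a loose wooden shoe tree lying flat, 210 mm along its x, 60 mm wide, 48 mm high. Leave alone.
Mind the look-alikes: they are no part of the job. Of the things like the part that bears upper_mid, leave any that is turquoise or yellow; of the rest the larger one is meant.

How it is judged:
On the way:
1. the upper pot is drawn clear of the lower pot, in the gripper's fingers, with the lower pot still seated in the stand (distance between upper_mid and stand_well above 0.105 m and contact force between upper_pot and the fingers above 1 N and contact force between upper_pot and lower_pot below 0.05 N and distance of lower_pot from where it was at the start of the episode below 0.008 m), for 0.1 s.
At the end, for the whole second after the job is handed in: The upper pot stands upright (within 0.08 rad) and at rest on the green coaster, its axis within 18 mm of the coaster's centre, and the lower pot is seated in the stand within 8 mm of where it was (horizontal distance between upper_mid and green_top below 0.018 m and z of upper_mid in the frame of green_top between 0.032 and 0.04 m and angle between upper_mid's own z axis and vertical below 0.08 rad and contact force between upper_pot and green_coaster above 0.3 N and linear speed of upper_pot below 0.02 m/s and distance of lower_pot from where it was at the start of the episode below 0.008 m); the robot touches nothing.
It fails at once if the lower pot is pulled up out of its seat (moved more than 15 mm) (distance of lower_pot from where it was at the start of the episode above 0.015 m).
It fails at once if the upper pot is levered out crooked (axes more than 0.3 rad apart while its foot is still in the lower pot) (distance between upper_mid and lower_pot below 0.075 m and angle between the z axis of upper_mid and the z axis of lower_pot, either way round above 0.3 rad).
It fails at once if the upper pot is let go in the air or dropped (out of the lower pot, no finger on it, its centre more than 60 mm above the table) (distance between upper_mid and stand_well above 0.12 m and contact force between upper_pot and the fingers below 0.05 N and height (world z) of upper_mid above 0.06 m).
It fails at once if the upper pot is slammed down (more than 40 N on the green coaster) (contact force between upper_pot and green_coaster above 40 N).
It fails at once if the polish tin, cufflink box, shoe brush, watch, cologne or shoe tree is pushed more than 15 mm (distance of any of polish_tin_mid, cufflink_box_mid, shoe_brush_mid, watch_mid, cologne_mid, shoe_tree_mid from where it was at the start of the episode above 0.015 m).
It also fails if it takes over 64 s, if anything falls off the work surface, if the arm or the gripper's body presses on something with over 40 N, if the wrist force passes 120 N, or if a joint passes its speed limit or range.

## Robot

A 6-joint arm with a two-finger parallel gripper is mounted at the origin on the work surface. World frame = base frame: x ahead of the robot, y to its left, z up, the work surface at z = 0. Lengths are in m, angles in rad, forces in N, time in s.
With the tool pointing down it reaches from about 0.25 to 0.725 m from the base axis. Payload 4 kg.
Tool frame: the origin (TCP) lies midway between the tips of the shut fingers; the grasp point (between the pads) lies bot.pinch_z behind it (bot.pinch_z is the distance from the TCP to the grasp point, in m); z points along the fingers, y is the direction in which the jaws open and shut (so a half turn about z gives the same grasp; the last joint's range is limited). The gripper opens to 85 mm and grips with 20 to 120 N. Pads are 22 mm wide; open, the fingers measure 114 mm over their backs; the gripper's body (76 mm by 85 mm) begins 54 mm behind the grasp point. The pads swing forward as they close: fully open they stand 13 mm farther back than shut.
Start: joints at [-1.2, 0.241, 0.005, 1.335, 0, 1.571], TCP at [0.181, -0.466, 0.231] pointing down, gripper open.
Joint ranges: [-2.72, 2.72], [-1.05, 1.87], [-1.09, 1.28], [-1.99, 2.15], [-1.42, 1.44], [-3.14, 3.14]. Speed limits (rad/s): [2.79, 2.79, 3.14, 3.14, 3.14, 3.14].

## Interface

Orientations are given as a unit quaternion [x, y, z, w].
In Python, from workcell import bot gives the robot as it stands. The module is installed in compiled form; this text tells all that it offers.
- The arm moves only by the tool move_arm, never from a script. Its argument "series" is a list that holds one entry, the list of rows, each a list of 7 numbers: the shift along the world's x, y, z in cm, then the turn, a rotation vector about the world's x, y, z in degrees, then the opening, from 0 (shut) to 1 (fully open). A call has exactly 5 rows; each row shifts and turns the pose as measured when the row begins; what a row does not reach is not made up. A row lasts 1/10 s, in which the tool goes at most 50 mm and 8.59 degrees, less where a joint would pass 70% of its speed; a pose out of reach is approached as far as the arm can. A call with a gripper value outside its range is refused whole. The fingers move at their own pace and stop on an object; the grip force is fixed at half the most. Time passes only in rows, so rows that do not move let the fingers close, or fill a call up. It gives the time, the measured TCP pose, the force and the opening at its end, in the units of the state.
- bot.get_obs(): the state, without advancing time (a new reading comes with each control period).
- bot.camera(name): name is "scene" or "top" or "wrist"; returns (picture, depth): 384x512x3 uint8, red, green, blue; 384x512 float32, m along the optical axis (not along the pixel's ray), 0 where there is no reading.
- bot.camera_info(name): a dict with "vfov" (degrees; the focal length in pixels is half the picture's height over the tangent of half this angle, whatever the lens; pixels are square), "cx", "cy" (the principal point, pixels), "cam_to_world" (4x4, takes a point from camera to world coordinates); the wrist camera has in their place "tool_from_camera" (4x4, takes a point from camera to tool coordinates, whose origin is the TCP and whose axes are the flange's). Camera axes: x right, y down, z forward; pixel columns grow to the right and rows downward; lengths in m; the calibration is good to about 2 mm. A picture is of the moment at which its call begins: read the wrist's pose just before it. camera_info takes no time and is no camera call.
- bot.job_done(): hands the job in, once; it reports no verdict.
Trained networks look in the newest picture that a camera, given by its name, has taken for a name from the list of things; names that differ only in an ending like _2 or _b are one class to them, and where a whole thing is asked for, a point or a joint stands for the part that bears it (a point fixed in the world has none). Each returns a list of dicts, best first, with "confidence" (0 to 1); they miss things now and then, are a little off and sometimes report something else, mostly with a low value. They report only what shows in the picture. A call takes as long as a camera call. They do not tell look-alikes from the thing itself.
- bot.find_in(camera, target): "at" ([x, y, z] in m, in world coordinates, good to about 4 mm: the middle of the surface that is visible of it).
The state is a dict: "clock": time; "joint_pos": joint angles; "joint_vel": joint speeds; "tau": joint torques, N m; "eef_pos": TCP position; "tool_rot": TCP orientation; "ft_force": force on the tool from outside, world axes, zero at the start; "ft_torque": the same for the moment, N m; "grip_width": finger opening in m.
Only numpy, scipy, OpenCV 4.12 (cv2) and the standard library are available. Lean on these libraries where they do the work, as an engineer would, in place of code of your own. Each camera call takes 0.05 s, during which the arm holds its last target.

## Working session

There is one attempt and no reset: what is moved stays moved. The work goes in short steps, Python scripts to look and compute and a tool call to move; the robot and the scene stay as the last step left them, time stands still between calls to the robot, and variables do not carry over. Pictures are saved under pics/ and viewed, and the job is handed in when it is done.

Besides the shell and the picture viewer there is one more tool, called by a JSON object that holds its "op" and its "data". move_arm: Moves the arm, as the interface text tells. Its arguments: {"type":"object","properties":{"series":{"type":"array","items":{"type":"array","items":{"type":"array","items":{"type":"number"}}}}},"required":["series"]}

```bash
mkdir -p pics; ls; cat > h.py <<'E'
import numpy as np, cv2
from workcell import bot
def snap(name,fn):
    im,d=bot.camera(name); cv2.imwrite('pics/'+fn,im[:,:,::-1]); np.save('pics/'+fn[:-4]+'_d.npy',d); np.save('pics/'+fn[:-4]+'_i.npy',im); return im,d
def cloud(name,d):
    i=bot.camera_info(name); f=d.shape[0]/2/np.tan(np.radians(i['vfov'])/2)
    v,u=np.mgrid[:d.shape[0],:d.shape[1]]
    P=np.stack([(u-i['cx'])/f*d,(v-i['cy'])/f*d,d],-1)
    T=np.array(i['cam_to_world']); return P@T[:3,:3].T+T[:3,3]
E
python3 - <<'E'
from h import *
print(bot.get_obs(), bot.pinch_z)
snap('scene','s1.png')
for n in ['upper_mid','lower_pot','cologne_mid','green_top']: print(n,bot.find_in('scene',n))
snap('top','t1.png')
for n in ['upper_mid','lower_pot','green_top','lower_rim','stand_well','blue_top','cologne_mid']: print(n,bot.find_in('top',n))
for c in ['scene','top']: print(bot.camera_info(c))
E
```

```text
pics
{'clock': 0.0, 'joint_pos': array([-1.19997061e+00,  2.41383302e-01,  3.73766484e-03,  1.33518302e+00,
        3.52381482e-05,  1.57079817e+00]), 'joint_vel': array([-6.02392279e-04,  5.51751866e-04, -8.03588529e-05, -7.53823530e-04,
        1.43938281e-03, -1.54042857e-03]), 'tau': array([-1.60402440e-03, -3.72317934e+01,  2.52408117e+01,  1.70697650e-02,
       -7.92537389e-05, -4.91951482e-06]), 'eef_pos': array([ 0.18097834, -0.46543371,  0.23043289]), 'tool_rot': array([ 9.82859888e-01,  1.84351316e-01, -1.70015812e-04, -1.00199387e-03]), 'ft_force': array([ 0.66728828, -1.23511274,  0.06692362]), 'ft_torque': array([ 0.04898574, -0.01242802,  0.04277861]), 'grip_width': 0.08521778427943665} 0.0187
upper_mid [{'at': [0.6947, -0.2828, 0.0485], 'confidence': 0.96}, {'at': [0.529, -0.2584, 0.1224], 'confidence': 0.73}, {'at': [0.6079, -0.4048, 0.0298], 'confidence': 0.66}, {'at': [0.7399, 0.14, 0.08], 'confidence': 0.55}]
lower_pot [{'at': [0.5515, -0.2589, 0.0911], 'confidence': 0.54}]
cologne_mid []
green_top [{'at': [0.5502, -0.0024, 0.0103], 'confidence': 0.72}]
upper_mid 
[... 594 characters left out ...]
fidence': 0.86}]
{'vfov': 43.04074674401261, 'cx': 252.82493899458646, 'cy': 200.20068454718162, 'cam_to_world': array([[ 0.30662358,  0.64216251, -0.70257333,  1.46381812],
       [ 0.95181033, -0.20201426,  0.23075385, -0.35796146],
       [ 0.00625164, -0.73947113, -0.67315924,  0.97329647],
       [ 0.        ,  0.        ,  0.        ,  1.        ]])}
{'vfov': 48.511093468544225, 'cx': 258.5796925889842, 'cy': 188.94396790419012, 'cam_to_world': array([[ 0.0217633 , -0.99642442,  0.08163783,  0.44945802],
       [-0.99970208, -0.02259188, -0.00923942, -0.04835226],
       [ 0.01105074, -0.08141242, -0.99661923,  1.23285343],
       [ 0.        ,  0.        ,  0.        ,  1.        ]])}
```

View pics/s1.png

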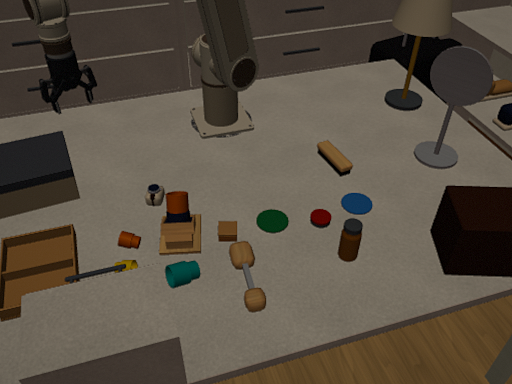

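View pics/t1.png

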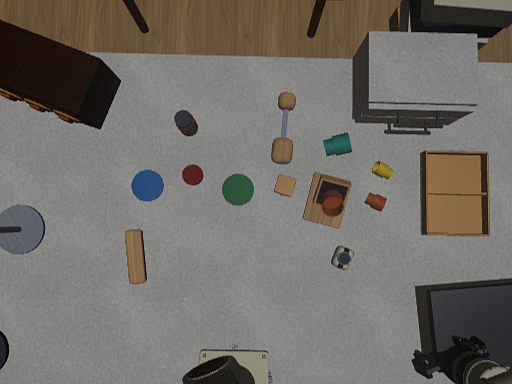

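Candidates: cognac pot in the stand (scene 177,203; top 333,203), small lying cognac one (scene 129,240; top 376,202), turquoise (scene 182,273) and yellow (scene 126,265). I choose the larger cognac one, in the stand. Next, a close crop and a fit.

```bash
python3 - <<'E'
from h import *
a=np.load('pics/s1_i.npy')[175:265,110:240]; b=np.load('pics/t1_i.npy')[160:280,270:400]
A=cv2.resize(a,(400,int(400*a.shape[0]/a.shape[1])),interpolation=2);B=cv2.resize(b,(400,int(400*b.shape[0]/b.shape[1])),interpolation=2)
H=max(len(A),len(B)); o=np.zeros((H,800,3),np.uint8); o[:len(A),:400]=A;o[:len(B),400:]=B
cv2.imwrite('pics/c1.png',np.clip(o[:,:,::-1]*1.6,0,255).astype(np.uint8))
for c,f in(('scene','s1'),('top','t1')):
    im=np.load(f'pics/{f}_i.npy');d=np.load(f'pics/{f}_d.npy');P=cloud(c,d);np.save(f'pics/{f}_P.npy',P)
    hsv=cv2.cvtColor(im,cv2.COLOR_RGB2HSV)
    for nm,uvs in {'top':dict(up=(333,203),st=(320,215),green=(238,190),blue=(148,186),box=(285,185),watch=(343,258),small=(376,202),baseL=(312,200)),'scene':dict(up=(177,203),green=(272,221),watch=(155,194),box=(228,231),block=(180,238),small=(129,240))}[c].items():
        u,v=uvs; print(c,nm,np.round(P[v,u],4),hsv[v,u])
E
```

```text
scene up [ 0.5342 -0.2567  0.1287] [ 11 255  89]
scene green [ 0.5539 -0.0017  0.0065] [ 70 245  51]
scene watch [ 0.3776 -0.2988  0.038 ] [ 18  81 116]
scene box [ 0.5761 -0.136   0.0297] [ 15 174 101]
scene block [ 0.5872 -0.2667  0.0554] [ 15 162 113]
scene small [ 0.537  -0.3934  0.0374] [ 13 250 113]
top up [ 0.5097 -0.2598  0.0905] [  9 177 108]
top st [ 0.4786 -0.2373  0.0118] [ 17 106 125]
top green [ 5.454e-01 -5.000e-04  8.200e-03] [ 67 111  85]
top blue [0.5514 0.2596 0.004 ] [107 164 120]
top box [ 0.5611 -0.1344  0.0276] [ 15 121 143]
top watch [ 0.3606 -0.2965  0.0476] [111  46  56]
top small [ 0.5178 -0.3898  0.0413] [  9 174 119]
top baseL [ 0.521  -0.2136  0.0134] [ 17 100 110]
```

View pics/c1.png

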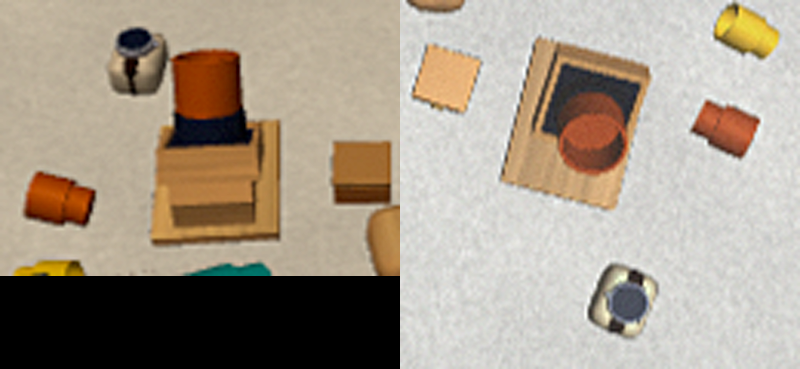

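```bash
cat > fit.py <<'E'
from h import *
from scipy.optimize import least_squares
pts=[]
for c,f,box in(('scene','s1',(155,180,200,225)),('top','t1',(315,185,350,222))):
    im=np.load(f'pics/{f}_i.npy');d=np.load(f'pics/{f}_d.npy');P=np.load(f'pics/{f}_P.npy')
    hsv=cv2.cvtColor(im,cv2.COLOR_RGB2HSV).astype(int)
    m=np.zeros(d.shape,bool);u0,v0,u1,v1=box;m[v0:v1,u0:u1]=1
    m&=(hsv[...,0]<14)&(hsv[...,1]>155)&(d>0)&(P[...,2]>.06)
    m=cv2.erode(m.astype(np.uint8),np.ones((3,3)))>0
    print(f,m.sum(),P[m].mean(0),P[m].min(0),P[m].max(0)); pts.append(P[m])
    # base plate
    h=(P[...,2]>.006)&(P[...,2]<.018)&(np.hypot(P[...,0]-.53,P[...,1]+.25)<.11)
    if c=='top':
        m2=(P[...,2]>.007)&(np.hypot(P[...,0]-.53,P[...,1]+.25)<.1)
        print(cv2.minAreaRect(np.float32(P[m2][:,:2]*1000)))
N=[len(p) for p in pts]
def axis(psi): return np.array([-.5*np.cos(psi),-.5*np.sin(psi),np.sqrt(.75)])
def res(p,full=False,pp=None):
    x,y,psi,z=p; a=axis(psi); out=[]
    W=np.array([x,y,z])
    for k,q in enumerate(pts):
        Q=q-W; h=Q@a; r=np.linalg.norm(Q-h[:,None]*a,axis=1)
        d1=np.hypot(r-.029,np.maximum(0,np.maximum(h-.1,.054-h)))
        d2=np.hypot(r-.025,np.maximum(0,h-.1))
        d4=np.where(r<.029,np.abs(h-.1)+np.maximum(0,.025-r),1)
        d3=np.where(r<.026,np.minimum(abs(h-.054),abs(h-.058)),1)
        out.append(np.minimum.reduce([d1,d2,d3,d4])/np.sqrt(N[k]))
    return np.concatenate(out+[[ (z-.046)/.003]])*100
best=None
for psi in np.radians(np.arange(-40,41,10)):
  for x in(.53,.55,.57):
    s=least_squares(res,[x,-.25,psi,.046],loss='soft_l1',f_scale=.02)
    if best is None or s.cost<best.cost: best=s
x,y,psi,z=best.x;a=axis(psi)
print(best.cost,best.x,np.degrees(psi),'axis',a,'mid',best.x[[0,1,3]]+.064*a)
E
python3 fit.py
```

```text
s1 356 [ 0.52559285 -0.25578567  0.12406957] [ 0.47577756 -0.28141091  0.10247409] [ 0.54668032 -0.22841513  0.14680018]
t1 124 [ 0.51026111 -0.25537802  0.09301655] [ 0.48709594 -0.27508467  0.08124008] [ 0.52289169 -0.23530734  0.14229238]
((530.0527954101562, -230.82244873046875), (162.27175903320312, 139.55477905273438), 76.24420166015625)
0.020871151135164613 [ 0.54690062 -0.26314762 -0.24363265  0.046     ] -13.959122340246967 axis [-0.48523404  0.12061479  0.8660254 ] mid [ 0.51584564 -0.25542827  0.10142563]
```

```bash
cat > plan.py <<'E'
import sys
from h import *
from scipy.spatial.transform import Rotation as Rn
PSI=np.radians(-13.9)
A=np.array([-.5*np.cos(PSI),-.5*np.sin(PSI),np.sqrt(.75)])
MID=np.array([.5158,-.2554,.1014])
def Rlean(yaw_extra=0,flip=1):
    z=-A; y=flip*np.array([np.sin(PSI),-np.cos(PSI),0]); x=np.cross(y,z)
    R=np.stack([x,y,z],1); return Rn.from_matrix(R)*Rn.from_euler('z',yaw_extra,degrees=True)
def delta(pos,R,n=None):
    o=bot.get_obs(); Rc=Rn.from_quat(o['tool_rot'])
    dp=(np.asarray(pos)-o['eef_pos'])*100; rv=np.degrees((R*Rc.inv()).as_rotvec())
    k=max(np.linalg.norm(dp)/5,np.linalg.norm(rv)/8.5)
    print('clk',round(float(o['clock']),2),'eef',np.round(o['eef_pos'],4),'j',np.round(o['joint_pos'],2),'F',np.round(o['ft_force'],1),'T',np.round(o['ft_torque'],2),'w',round(o['grip_width'],4))
    print('dp cm',np.round(dp,2),'rv deg',np.round(rv,2),'rows>=',round(k,2)); 
    n=n or max(1,int(np.ceil(k))); print('per row n=%d'%n,np.round(dp/n,3),np.round(rv/n,2))
E
python3 -c "
from plan import *
R=Rlean()
for f in(1,-1): delta(MID+A*.100,Rlean(0,f))
"
```

```text
clk 0.65 eef [ 0.1812 -0.466   0.2314] j [-1.2   0.24  0.01  1.34 -0.    1.57] F [-0.7 -0.2  0.1] T [0.   0.05 0.01] w 0.0851
dp cm [28.61 22.27 -4.34] rv deg [  1.96 -30.4  -34.33] rows>= 7.3
per row n=8 [ 3.576  2.783 -0.542] [ 0.24 -3.8  -4.29]
clk 0.65 eef [ 0.1812 -0.466   0.2314] j [-1.2   0.24  0.01  1.34 -0.    1.57] F [-0.7 -0.2  0.1] T [0.   0.05 0.01] w 0.0851
dp cm [28.61 22.27 -4.34] rv deg [-39.45  -2.52 140.64] rows>= 17.19
per row n=18 [ 1.589  1.237 -0.241] [-2.19 -0.14  7.81]
```

{"op": "move_arm", "data": {"series": [[[2.9,2.2,0.3,0.2,-3,-3.4,1],[2.9,2.2,0.3,0.2,-3,-3.4,1],[2.9,2.2,0,0.2,-3,-3.4,1],[2.9,2.2,0,0.2,-3,-3.4,1],[2.9,2.2,0,0.2,-3,-3.4,1]]]}}

```text
clock: 1.15
eef_pos: [0.3293, -0.3557, 0.2376]
tool_rot: [0.99, 0.027, 0.134, 0.016]
ft_force: [-0.3, -0.2, -0.1]
grip_width: 0.0855
```

```bash
python3 -c "
from plan import *
delta(MID+A*.100,Rlean(),8)
"
```

```text
clk 1.15 eef [ 0.3293 -0.3557  0.2376] j [-0.95  0.07 -0.22  1.1   0.2   2.15] F [-0.3 -0.2 -0.1] T [0.03 0.21 0.03] w 0.0855
dp cm [13.79 11.24 -4.96] rv deg [  0.76 -14.81 -16.3 ] rows>= 3.69
per row n=8 [ 1.724  1.404 -0.62 ] [ 0.1  -1.85 -2.04]
```

```bash
python3 -c "
from plan import *
for e in(-60,-45,45,60):print(e);delta(MID+A*.100,Rlean(e),5)
"
```

```text
-60
clk 1.15 eef [ 0.3293 -0.3557  0.2376] j [-0.95  0.07 -0.22  1.1   0.2   2.15] F [-0.3 -0.2 -0.1] T [0.03 0.21 0.03] w 0.0855
dp cm [13.79 11.24 -4.96] rv deg [-21.82  -9.86  39.24] rows>= 5.41
per row n=5 [ 2.759  2.247 -0.992] [-4.36 -1.97  7.85]
-45
clk 1.15 eef [ 0.3293 -0.3557  0.2376] j [-0.95  0.07 -0.22  1.1   0.2   2.15] F [-0.3 -0.2 -0.1] T [0.03 0.21 0.03] w 0.0855
dp cm [13.79 11.24 -4.96] rv deg [-16.27 -11.34  25.34] rows>= 3.79
per row n=5 [ 2.759  2.247 -0.992] [-3.25 -2.27  5.07]
45
clk 1.15 eef [ 0.3293 -0.3557  0.2376] j [-0.95  0.07 -0.22  1.1   0.2   2.15] F [-0.3 -0.2 -0.1] T [0.03 0.21 0.03] w 0.0855
dp cm [13.79 11.24 -4.96] rv deg [ 18.37 -16.85 -57.81] rows>= 7.41
per row n=5 [ 2.759  2.247 -0.992] [  3.67  -3.37 -11.56]
60
clk 1.15 eef [ 0.3293 -0.3557  0.2376] j [-0.95  0.07 -0.22  1.1   0.2   2.15] F [-0.3 -0.2 -0.1] T [0.03 0.21 0.03] w 0.0855
dp cm [13.79 11.24 -4.96] rv deg [ 24.37 -17.18 -71.61] rows>= 9.13
per row n=5 [ 2.759  2.247 -0.992] [  4.87  -3.44 -14.32]
```

{"op": "move_arm", "data": {"series": [[[2,1.6,-0.4,-3.2,-1.4,5.7,1],[2,1.6,-0.4,-3.2,-1.4,5.7,1],[2,1.6,-0.4,-3.2,-1.4,5.7,1],[2,1.6,-0.4,-3.2,-1.4,5.7,1],[2,1.6,-0.4,-3.2,-1.4,5.7,1]]]}}

```text
clock: 1.65
eef_pos: [0.4337, -0.2717, 0.2193]
tool_rot: [0.927, 0.295, 0.192, 0.125]
ft_force: [1.0, -0.0, 0.2]
grip_width: 0.0855
```

```bash
python3 -c "
from plan import *
delta(MID+A*.100,Rlean(-60),4)
"
```

```text
clk 1.65 eef [ 0.4337 -0.2717  0.2193] j [-0.66 -0.04 -0.46  0.72  0.17  1.9 ] F [ 1.  -0.   0.2] T [0.07 0.41 0.01] w 0.0855
dp cm [ 3.35  2.83 -3.13] rv deg [-5.12 -2.24  9.67] rows>= 1.31
per row n=4 [ 0.838  0.707 -0.782] [-1.28 -0.56  2.42]
```

{"op": "move_arm", "data": {"series": [[[1,0.85,-0.9,-1.4,-0.6,2.6,1],[1,0.85,-0.9,-1.4,-0.6,2.6,1],[1,0.85,-0.9,-1.4,-0.6,2.6,1],[0.5,0.4,-0.5,-0.9,-0.4,1.8,1],[0,0,0,0,0,0,1]]]}}

```text
clock: 2.15
eef_pos: [0.4703, -0.2369, 0.186]
tool_rot: [0.886, 0.384, 0.208, 0.156]
ft_force: [-0.5, -0.5, 0.3]
grip_width: 0.0859
```

```bash
python3 -c "
from plan import *
delta(MID+A*.100,Rlean(-60),4)
im,d=snap('wrist','w1.png')
i=bot.camera_info('wrist');print(i)
snap('scene','s2.png')
delta(MID+A*.100,Rlean(-60),4)
"
```

```text
clk 2.15 eef [ 0.4703 -0.2369  0.186 ] j [-0.56 -0.02 -0.56  0.52  0.16  1.81] F [-0.5 -0.5  0.3] T [ 0.19  0.48 -0.02] w 0.0859
dp cm [-0.31 -0.65  0.2 ] rv deg [ 0.23  0.07 -0.76] rows>= 0.15
per row n=4 [-0.077 -0.163  0.05 ] [ 0.06  0.02 -0.19]
{'vfov': 63.66588700730193, 'cx': 261.9119701395625, 'cy': 191.91349762401995, 'tool_from_camera': array([[-4.71591066e-04, -9.57702706e-01, -2.87759107e-01,
         7.15622926e-02],
       [ 9.99999878e-01, -4.94516229e-04,  6.97987579e-06,
        -6.93811369e-04],
       [-1.48986195e-04, -2.87759069e-01,  9.57702822e-01,
        -1.42580739e-01],
       [ 0.00000000e+00,  0.00000000e+00,  0.00000000e+00,
         1.00000000e+00]])}
clk 2.25 eef [ 0.4706 -0.2378  0.1871] j [-0.56 -0.02 -0.56  0.52  0.16  1.81] F [-0.3 -0.5  0.5] T [0.13 0.52 0.01] w 0.0852
dp cm [-0.34 -0.56  0.09] rv deg [ 0.27  0.14 -0.66] rows>= 0.13
per row n=4 [-0.084 -0.139  0.023] [ 0.07  0.04 -0.17]
```

View pics/w1.png

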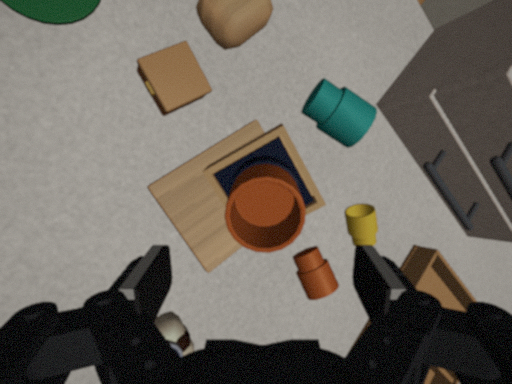

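View pics/s2.png

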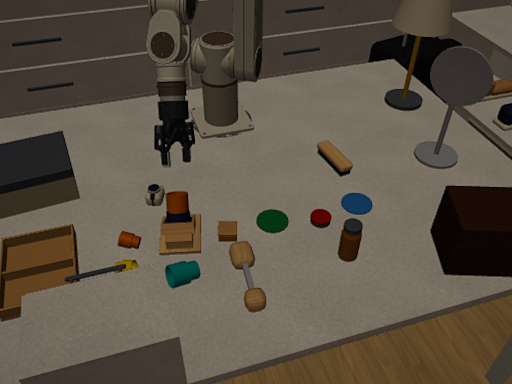

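Wrist view: the cognac pot's mouth is around (265,210), with the navy lower pot in the well behind it. The scene view shows the gripper clear of everything. Next I refit with the wrist cloud.

```bash
cat > fitw.py <<'E'
from h import *
from scipy.optimize import least_squares
from scipy.spatial.transform import Rotation as Rn
def wcloud(d,pos,q):
    i=bot.camera_info('wrist'); f=d.shape[0]/2/np.tan(np.radians(i['vfov'])/2)
    v,u=np.mgrid[:d.shape[0],:d.shape[1]]
    P=np.stack([(u-i['cx'])/f*d,(v-i['cy'])/f*d,d],-1)
    T=np.array(i['tool_from_camera']); P=P@T[:3,:3].T+T[:3,3]
    return P@Rn.from_quat(q).as_matrix().T+pos
def axis(psi): return np.array([-.5*np.cos(psi),-.5*np.sin(psi),np.sqrt(.75)])
def fit(q,x0,free=True):
    def res(p):
        x,y,psi,z=p;a=axis(psi);Q=q-[x,y,z];h=Q@a;r=np.linalg.norm(Q-h[:,None]*a,axis=1)
        d1=np.hypot(r-.029,np.maximum(0,np.maximum(h-.1,.054-h)))
        d2=np.hypot(r-.025,np.maximum(0,h-.1))
        d4=np.where(r<.029,np.abs(h-.1)+np.maximum(0,.025-r),1)
        d3=np.where(r<.026,np.minimum(abs(h-.054),abs(h-.058)),1)
        return np.r_[np.minimum.reduce([d1,d2,d3,d4])/np.sqrt(len(q)),(z-.046)/.05/10]*100
    return least_squares(res,x0,loss='soft_l1',f_scale=.02)
if __name__=='__main__':
    d=np.load('pics/w1_d.npy');im=np.load('pics/w1_i.npy')
    R=Rn.from_quat([.886,.384,.208,.156]).as_quat()
    P=wcloud(d,np.array([.4706,-.2375,.1867]),R)
    hsv=cv2.cvtColor(im,cv2.COLOR_RGB2HSV).astype(int)
    m=np.zeros(d.shape,bool);m[155:260,215:312]=1
    m&=(hsv[...,0]<13)&(hsv[...,1]>150)&(d>0)&(P[...,2]>.06)
    m=cv2.erode(m.astype(np.uint8),np.ones((3,3)))>0
    cv2.imwrite('pics/m1.png',np.where(m[...,None],im,im//4)[:,:,::-1])
    q=P[m];print(len(q),q.min(0),q.max(0))
    s=fit(q,[.5469,-.2631,-.243,.046]);a=axis(s.x[2]);W=s.x[[0,1,3]]
    print(s.cost,s.x,np.degrees(s.x[2]),'mid',W+.064*a)
    # inner floor and table sanity
    print('table z',P[120:140,60:90,2].mean(), 'green?',P[3,50])
    print('table near',np.median(P[250:290,330:345,2]), 'base',P[210,190], 'base2',P[190,200])
E
python3 fitw.py
```

```text
3530 [ 0.47349004 -0.28001984  0.08359161] [ 0.53685182 -0.2225605   0.14711239]
0.002032032564779498 [ 0.54485733 -0.26255348 -0.24188904  0.04601046] -13.859220873782295 mid [ 0.51378894 -0.2548883   0.10143609]
table z 0.000452405001316281 green? [ 0.5289729  -0.02353184  0.00665437]
table near -0.000242648782927804 base [ 0.47743063 -0.23410626  0.01299269] base2 [ 0.49960958 -0.22810015  0.01131469]
```

View pics/m1.png

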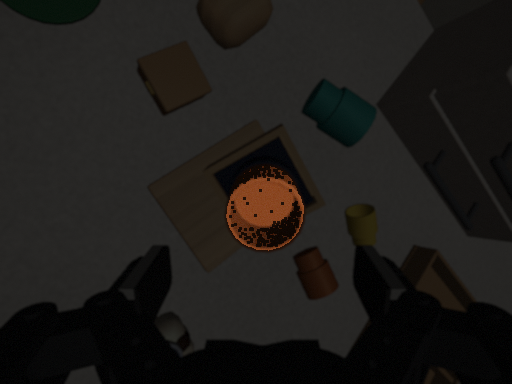

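```bash
sed -i 's/^MID=.*/MID=np.array([.5139,-.2550,.1014])/' plan.py; python3 -c "
from plan import *
delta(MID+A*.060,Rlean(-60),5)
print(A)
"
```

```text
clk 2.25 eef [ 0.4706 -0.2378  0.1871] j [-0.56 -0.02 -0.56  0.52  0.16  1.81] F [-0.3 -0.5  0.5] T [0.13 0.52 0.01] w 0.0852
dp cm [ 1.42 -1.   -3.37] rv deg [ 0.27  0.14 -0.66] rows>= 0.76
per row n=5 [ 0.283 -0.199 -0.675] [ 0.05  0.03 -0.13]
[-0.48535824  0.12011402  0.8660254 ]
```

{"op": "move_arm", "data": {"series": [[[-0.1,-0.3,-0.2,0.1,0,-0.3,1],[0.3,-0.3,-0.8,0.1,0.1,-0.3,1],[0.6,-0.2,-1.2,0,0,0,1],[0.6,-0.15,-1.2,0,0,0,1],[0,0,0,0,0,0,1]]]}}

```text
clock: 2.75
eef_pos: [0.486, -0.2515, 0.1541]
tool_rot: [0.889, 0.376, 0.208, 0.159]
ft_force: [-0.6, 0.6, -0.2]
grip_width: 0.0857
```

```bash
python3 -c "
from plan import *
delta(MID+A*-.006,Rlean(-60),5)
R=Rn.from_quat(bot.get_obs()['tool_rot']); print(R.inv().apply(MID-bot.get_obs()['eef_pos'])*1000)
"
```

```text
clk 2.75 eef [ 0.486  -0.2515  0.1541] j [-0.56  0.06 -0.58  0.42  0.16  1.82] F [-0.6  0.6 -0.2] T [ 0.16  0.51 -0.06] w 0.0857
dp cm [ 3.09 -0.42 -5.79] rv deg [0.2  0.27 0.34] rows>= 1.31
per row n=5 [ 0.617 -0.085 -1.158] [0.04 0.05 0.07]
[ 1.8662723  -3.9083942  59.58277276]
```

{"op": "move_arm", "data": {"series": [[[0.3,0.35,0,0.1,0.1,0.1,1],[0.6,-0.1,-1.1,0,0,0,1],[0.6,-0.15,-1.1,0,0,0,1],[0.6,-0.15,-1.1,0,0,0,1],[0,0,0,0,0,0,1]]]}}

```text
clock: 3.25
eef_pos: [0.509, -0.2534, 0.123]
tool_rot: [0.889, 0.375, 0.209, 0.159]
ft_force: [0.7, 0.1, 0.1]
grip_width: 0.0852
```

```bash
cat > st.py <<'E'
from plan import *
delta(MID+A*-.006,Rlean(-60),5)
R=Rn.from_quat(bot.get_obs()['tool_rot']); print(R.inv().apply(MID-bot.get_obs()['eef_pos'])*1000)
E
python3 st.py
```

```text
clk 3.25 eef [ 0.509  -0.2534  0.123 ] j [-0.54  0.15 -0.58  0.33  0.14  1.84] F [0.7 0.1 0.1] T [0.14 0.51 0.03] w 0.0852
dp cm [ 0.78 -0.23 -2.68] rv deg [0.17 0.36 0.38] rows>= 0.56
per row n=5 [ 0.156 -0.046 -0.537] [0.03 0.07 0.08]
[-3.53496894 -5.51053592 21.25281284]
```

{"op": "move_arm", "data": {"series": [[[-0.3,0.05,-0.2,0,0.2,0.2,1],[-0.3,0.05,-0.2,0,0.1,0.2,1],[0,0,0,0,0,0,1],[0,0,0,0,0,0,1],[0,0,0,0,0,0,1]]]}}

```text
clock: 3.75
eef_pos: [0.5029, -0.2528, 0.1217]
tool_rot: [0.888, 0.379, 0.208, 0.158]
ft_force: [-0.1, -0.8, -0.6]
grip_width: 0.0856
```

```bash
python3 st.py; python3 st.py
```

```text
clk 3.75 eef [ 0.5029 -0.2528  0.1217] j [-0.55  0.14 -0.59  0.33  0.15  1.83] F [-0.1 -0.8 -0.6] T [0.17 0.44 0.05] w 0.0856
dp cm [ 1.39 -0.29 -2.55] rv deg [ 0.26  0.21 -0.02] rows>= 0.58
per row n=5 [ 0.279 -0.058 -0.51 ] [ 0.05  0.04 -0.  ]
[ 0.2670871  -0.78571208 23.2059803 ]
clk 3.75 eef [ 0.5029 -0.2528  0.1217] j [-0.55  0.14 -0.59  0.33  0.15  1.83] F [-0.1 -0.8 -0.6] T [0.17 0.44 0.05] w 0.0856
dp cm [ 1.39 -0.29 -2.55] rv deg [ 0.26  0.21 -0.02] rows>= 0.58
per row n=5 [ 0.279 -0.058 -0.51 ] [ 0.05  0.04 -0.  ]
[ 0.2670871  -0.78571208 23.2059803 ]
```

{"op": "move_arm", "data": {"series": [[[0.3,-0.05,-0.6,0,0,0,1],[0.3,-0.05,-0.6,0,0,0,1],[0.3,-0.05,-0.6,0,0,0,1],[0.3,-0.05,-0.6,0,0,0,1],[0,0,0,0,0,0,1]]]}}

```text
clock: 4.25
eef_pos: [0.5161, -0.2551, 0.0959]
tool_rot: [0.888, 0.379, 0.208, 0.159]
ft_force: [-0.5, -0.4, 1.3]
grip_width: 0.0856
```

```bash
python3 st.py
```

```text
clk 4.25 eef [ 0.5161 -0.2551  0.0959] j [-0.53  0.21 -0.6   0.25  0.14  1.84] F [-0.5 -0.4  1.3] T [0.14 0.44 0.05] w 0.0856
dp cm [ 0.07 -0.06  0.03] rv deg [ 0.28  0.25 -0.02] rows>= 0.04
per row n=5 [ 0.014 -0.012  0.007] [ 0.06  0.05 -0.  ]
[ 0.05341134  1.00419892 -5.88459845]
```

```bash
python3 -c "
from plan import *
from fitw import *
o=bot.get_obs();im,d=snap('wrist','w2.png')
P=wcloud(d,o['eef_pos'],o['tool_rot'])
hsv=cv2.cvtColor(im,cv2.COLOR_RGB2HSV).astype(int)
m=(hsv[...,0]<13)&(hsv[...,1]>150)&(d>0)&(np.linalg.norm(P-MID,axis=-1)<.055)
m=cv2.erode(m.astype(np.uint8),np.ones((3,3)))>0
q=P[m];s=fit(q,[.5469,-.2631,-.243,.046]);a=axis(s.x[2]);M=s.x[[0,1,3]]+.064*a
print(len(q),s.cost,s.x,M)
R=Rn.from_quat(o['tool_rot']);print(R.inv().apply(M-o['eef_pos'])*1000)
"
```

```text
11513 0.0020683435229978428 [ 0.54478242 -0.26256097 -0.24523193  0.04595678] [ 0.51373983 -0.25479197  0.10138241]
[ 0.10213276  0.76140162 -5.97358406]
```

View pics/w2.png

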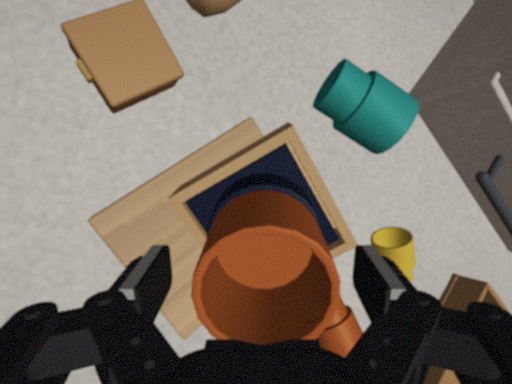

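The cognac pot sits centred between the fingers: rim at about (267,285), fingers at (150,285) and (375,285). The fit offset is under 1 mm, so I close.

{"op": "move_arm", "data": {"series": [[[0,0,0,0,0,0,0.8],[0,0,0,0,0,0,0.7],[0,0,0,0,0,0,0.6],[0,0,0,0,0,0,0],[0,0,0,0,0,0,0]]]}}

```text
clock: 4.8
eef_pos: [0.5164, -0.2556, 0.0968]
tool_rot: [0.888, 0.378, 0.208, 0.159]
ft_force: [3.2, 0.0, -1.9]
grip_width: 0.0563
```

```bash
python3 st.py
```

```text
clk 4.8 eef [ 0.5164 -0.2556  0.0968] j [-0.53  0.21 -0.6   0.25  0.14  1.84] F [ 3.2  0.  -1.9] T [ 0.13  0.41 -0.04] w 0.0563
dp cm [ 0.04 -0.01 -0.06] rv deg [0.33 0.3  0.01] rows>= 0.05
per row n=5 [ 0.009 -0.002 -0.013] [0.07 0.06 0.  ]
[ 0.0333848   0.09633856 -5.22473643]
```

{"op": "move_arm", "data": {"series": [[[0,0,0,-3.9,1,7.0,0],[-0.01,0,0.02,-3.9,1,7.0,0],[-0.02,0,0.03,-3.9,1,7.0,0],[-0.02,0,0.03,-3.9,1,7.0,0],[-0.02,0,0.03,-3.9,1,7.0,0]]]}}

```text
clock: 5.3
eef_pos: [0.517, -0.2555, 0.0987]
tool_rot: [0.694, 0.671, 0.141, 0.221]
ft_force: [1.9, -0.3, -1.9]
grip_width: 0.0563
```

```bash
cat > tw.py <<'E'
from plan import *
o=bot.get_obs();e=o['eef_pos'];R=Rn.from_quat(o['tool_rot'])
d=e-MID;h=d@A;lat=d-h*A
tz=R.apply([0,0,1]);ti=np.degrees(np.cross(tz,-A))
y=R.apply([0,1,0]);r0=Rlean(0);yy=r0.inv().apply(y);ang=np.degrees(np.arctan2(-yy[0],yy[1]))
print('clk',round(float(o['clock']),2),'rise mm %.2f'%((h+.0052)*1000),'lat mm',np.round(lat*1000,2),'tilt-corr deg',np.round(ti,2),'yaw about tool z %.1f'%ang,'j6 %.2f'%o['joint_pos'][5],'F along A %.1f'%(o['ft_force']@A),'F',np.round(o['ft_force'],1),'T',np.round(o['ft_torque'],2),'w',round(o['grip_width'],4))
E
python3 tw.py
```

```text
clk 5.3 rise mm 1.30 lat mm [ 1.2  -0.05  0.68] tilt-corr deg [-0.09  0.39 -0.1 ] yaw about tool z -101.9 j6 1.11 F along A -2.6 F [ 1.9 -0.3 -1.9] T [ 0.19  0.31 -0.22] w 0.0563
```

{"op": "move_arm", "data": {"series": [[[-0.05,0,0.02,-3.9,1,7.0,0],[-0.05,0,0.02,-3.9,1,7.0,0],[-0.04,0,0.03,-3.9,1,7.0,0],[-0.04,0,0.03,-3.9,1,7.0,0],[-0.03,0,0.03,-3.9,1,7.0,0]]]}}

```text
clock: 5.8
eef_pos: [0.5169, -0.2551, 0.1011]
tool_rot: [0.407, 0.876, 0.055, 0.254]
ft_force: [1.3, 0.4, -2.2]
grip_width: 0.0563
```

```bash
python3 tw.py
```

```text
clk 5.8 rise mm 3.47 lat mm [2.14 0.15 1.18] tilt-corr deg [-0.5   0.25 -0.31] yaw about tool z -143.9 j6 0.37 F along A -2.5 F [ 1.3  0.4 -2.2] T [ 0.29  0.27 -0.16] w 0.0563
```

{"op": "move_arm", "data": {"series": [[[-0.09,0.02,-0.02,-4.0,1,7.0,0],[-0.09,0.02,-0.02,-4.0,1,7.0,0],[-0.09,0.02,-0.02,-4.0,1,7.0,0],[-0.09,0.02,-0.01,-4.0,1,7.0,0],[-0.08,0.02,0,-4.0,1,7.0,0]]]}}

```text
clock: 6.3
eef_pos: [0.5163, -0.2536, 0.1029]
tool_rot: [0.064, 0.964, -0.041, 0.257]
ft_force: [2.5, -1.5, -1.1]
grip_width: 0.0562
```

```bash
python3 tw.py
```

```text
clk 6.3 rise mm 5.48 lat mm [2.51 1.32 1.23] tilt-corr deg [-0.43  0.22 -0.27] yaw about tool z 173.9 j6 -0.37 F along A -2.3 F [ 2.5 -1.5 -1.1] T [ 0.3   0.1  -0.17] w 0.0562
```

{"op": "move_arm", "data": {"series": [[[0,0,0,0,0,0,0],[-0.12,-0.06,-0.06,0,0,0,0],[-0.12,-0.06,-0.06,0,0,0,0],[0,0,0,0,0,0,0],[0,0,0,0,0,0,0]]]}}

```text
clock: 6.8
eef_pos: [0.5156, -0.2539, 0.1027]
tool_rot: [0.066, 0.963, -0.039, 0.259]
ft_force: [1.6, 0.5, -0.4]
grip_width: 0.0563
```

```bash
python3 tw.py; python3 -c "
from h import *
snap('scene','s3.png');im,d=snap('wrist','w3.png')
a=np.load('pics/s3_i.npy')[150:270,100:260];a=cv2.resize(a,(800,600),interpolation=cv2.INTER_CUBIC);cv2.imwrite('pics/c3.png',np.clip(a[:,:,::-1]*1.7,0,255).astype(np.uint8))"
```

```text
clk 6.8 rise mm 5.66 lat mm [1.94 1.04 0.94] tilt-corr deg [-0.54  0.47 -0.37] yaw about tool z 174.1 j6 -0.36 F along A -1.0 F [ 1.6  0.5 -0.4] T [0.17 0.11 0.14] w 0.0563
```

View pics/c3.png

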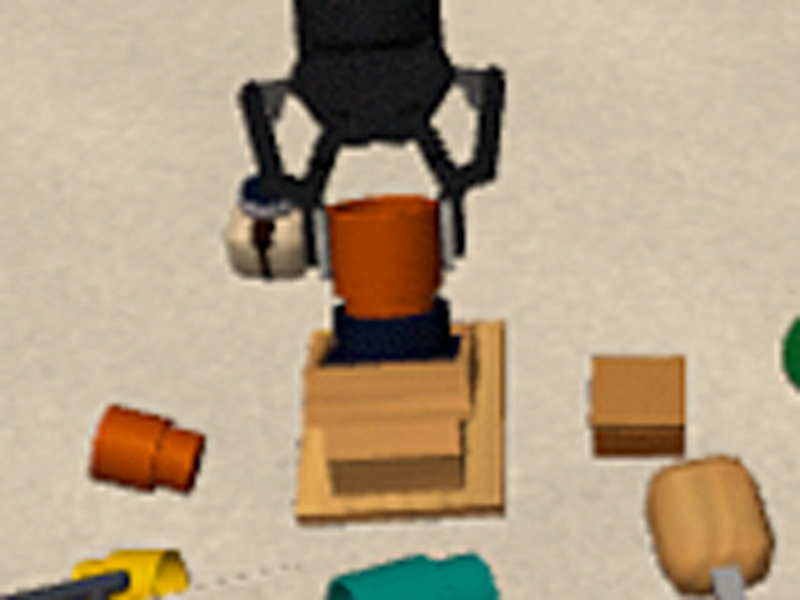

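View pics/w3.png

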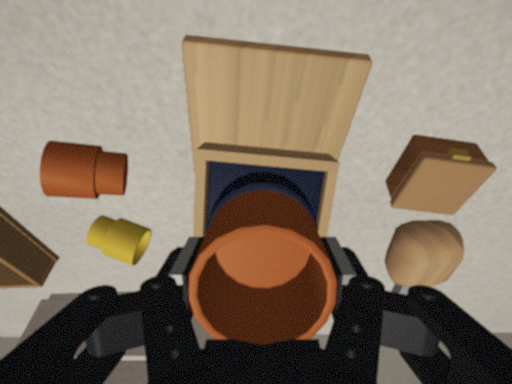

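{"op": "move_arm", "data": {"series": [[[-0.07,-0.02,-0.02,-4.1,1.1,7.0,0],[-0.1,-0.02,-0.02,-4.1,1.1,7.0,0],[-0.1,-0.02,-0.02,-4.1,1.1,7.0,0],[-0.1,0,-0.01,-4.1,1.1,7.0,0],[-0.1,0,-0.01,-4.1,1.1,7.0,0]]]}}

```text
clock: 7.4
eef_pos: [0.5143, -0.2524, 0.1039]
tool_rot: [-0.285, 0.923, -0.131, 0.223]
ft_force: [3.3, 2.4, -1.2]
grip_width: 0.0565
```

```bash
python3 tw.py
```

```text
clk 7.4 rise mm 7.52 lat mm [1.49 2.32 0.51] tilt-corr deg [-0.3  -0.03 -0.17] yaw about tool z 131.8 j6 -1.10 F along A -2.4 F [ 3.3  2.4 -1.2] T [ 0.61 -0.3   0.09] w 0.0565
```

{"op": "move_arm", "data": {"series": [[[-0.03,0,0.02,-4.0,1,7.0,0],[-0.03,0,0.02,-4.0,1,7.0,0],[-0.03,0,0.02,-4.0,1,7.0,0],[-0.03,0,0.02,-4.0,1,7.0,0],[-0.04,0,0.02,-4.0,1,7.0,0]]]}}

```text
clock: 7.9
eef_pos: [0.5132, -0.2513, 0.105]
tool_rot: [-0.597, 0.76, -0.202, 0.158]
ft_force: [3.3, 1.1, -1.2]
grip_width: 0.0568
```

```bash
python3 tw.py
```

```text
clk 7.9 rise mm 9.15 lat mm [1.21 3.22 0.23] tilt-corr deg [-0.09 -0.23 -0.02] yaw about tool z 89.8 j6 -1.83 F along A -2.5 F [ 3.3  1.1 -1.2] T [ 0.56  0.01 -0.04] w 0.0568
```

{"op": "move_arm", "data": {"series": [[[-0.04,-0.01,0.02,-4.0,1,7.0,0],[-0.04,-0.02,0.02,-4.0,1,7.0,0],[-0.04,-0.02,0.02,-4.0,1,7.0,0],[-0.04,-0.02,0.02,-4.0,1,7.0,0],[-0.04,-0.02,0.02,-4.0,1,7.0,0]]]}}

```text
clock: 8.4
eef_pos: [0.5113, -0.2512, 0.1059]
tool_rot: [0.829, -0.496, 0.247, -0.072]
ft_force: [2.6, 0.8, -0.6]
grip_width: 0.0563
```

```bash
python3 tw.py
```

```text
clk 8.4 rise mm 10.81 lat mm [ 0.1   3.17 -0.38] tilt-corr deg [ 0.22 -0.24  0.16] yaw about tool z 47.8 j6 -2.56 F along A -1.7 F [ 2.6  0.8 -0.6] T [ 0.48 -0.03 -0.02] w 0.0563
```

{"op": "move_arm", "data": {"series": [[[0,0,0,4.0,-1,-7.0,0],[0,0,0.03,4.0,-1,-7.0,0],[0,0,0.04,4.0,-1,-7.0,0],[0,0,0.04,4.0,-1,-7.0,0],[0,0,0.04,4.0,-1,-7.0,0]]]}}

```text
clock: 8.9
eef_pos: [0.5119, -0.2521, 0.1082]
tool_rot: [-0.598, 0.759, -0.203, 0.159]
ft_force: [1.8, 0.7, -1.6]
grip_width: 0.0564
```

```bash
python3 tw.py; python3 -c "
from h import *
snap('scene','s4.png')
a=np.load('pics/s4_i.npy')[150:270,100:260];a=cv2.resize(a,(800,600),interpolation=cv2.INTER_CUBIC);cv2.imwrite('pics/c4.png',np.clip(a[:,:,::-1]*1.7,0,255).astype(np.uint8))"
```

```text
clk 8.9 rise mm 12.37 lat mm [1.51 2.   0.57] tilt-corr deg [-0.08 -0.1  -0.03] yaw about tool z 89.7 j6 -1.83 F along A -2.1 F [ 1.8  0.7 -1.6] T [0.15 0.18 0.31] w 0.0564
```

View pics/c4.png

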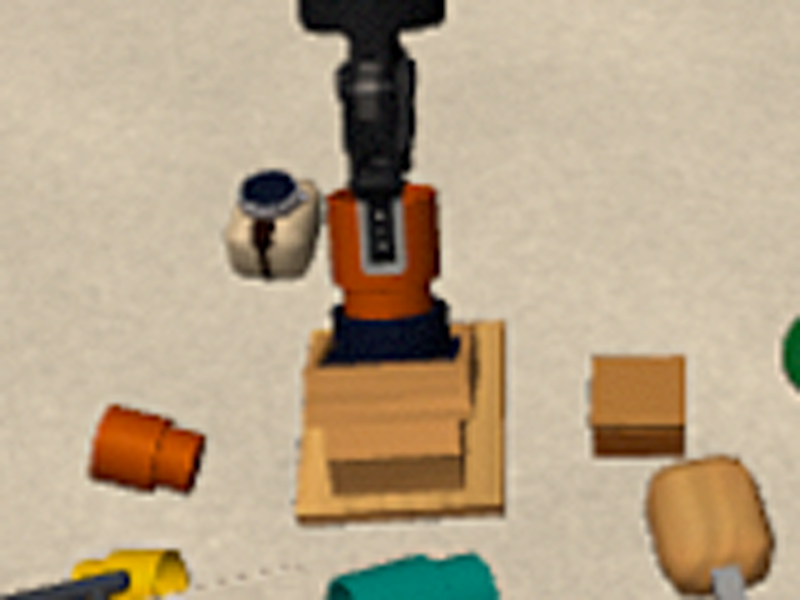

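The foot shows above the navy rim at about (390,305), and the navy pot looks unmoved. I keep twisting and drawing.

{"op": "move_arm", "data": {"series": [[[-0.01,0,0.03,4.0,-1,-7.0,0],[-0.01,0,0.03,4.0,-1,-7.0,0],[-0.01,0,0.03,4.0,-1,-7.0,0],[-0.01,0,0.03,4.0,-1,-7.0,0],[-0.01,0,0.03,4.0,-1,-7.0,0]]]}}

```text
clock: 9.45
eef_pos: [0.5113, -0.253, 0.11]
tool_rot: [-0.29, 0.921, -0.133, 0.223]
ft_force: [2.2, 1.1, -1.8]
grip_width: 0.0566
```

```bash
python3 tw.py
```

```text
clk 9.45 rise mm 14.14 lat mm [1.74 0.94 0.84] tilt-corr deg [-0.27  0.19 -0.18] yaw about tool z 131.2 j6 -1.11 F along A -2.5 F [ 2.2  1.1 -1.8] T [0.17 0.16 0.27] w 0.0566
```

{"op": "move_arm", "data": {"series": [[[-0.02,0,0.03,4.0,-1,-7.0,0],[-0.02,0,0.03,4.0,-1,-7.0,0],[-0.02,0,0.03,4.0,-1,-7.0,0],[-0.02,0,0.03,4.0,-1,-7.0,0],[-0.02,0,0.03,4.0,-1,-7.0,0]]]}}

```text
clock: 9.95
eef_pos: [0.5095, -0.254, 0.1116]
tool_rot: [0.057, 0.963, -0.045, 0.259]
ft_force: [1.4, 0.1, -0.0]
grip_width: 0.0565
```

```bash
python3 tw.py
```

```text
clk 9.95 rise mm 16.28 lat mm [ 0.94 -0.31  0.57] tilt-corr deg [-0.16  0.48 -0.16] yaw about tool z 172.9 j6 -0.39 F along A -0.7 F [ 1.4  0.1 -0. ] T [0.12 0.24 0.05] w 0.0565
```

{"op": "move_arm", "data": {"series": [[[-0.02,0,0.04,4.0,-1,-7.0,0],[-0.02,0,0.04,4.0,-1,-7.0,0],[-0.02,0,0.04,4.0,-1,-7.0,0],[-0.02,0,0.04,4.0,-1,-7.0,0],[-0.02,0,0.04,4.0,-1,-7.0,0]]]}}

```text
clock: 10.45
eef_pos: [0.5078, -0.2551, 0.1137]
tool_rot: [0.396, 0.879, 0.049, 0.26]
ft_force: [1.7, 1.2, -0.1]
grip_width: 0.0566
```

```bash
python3 tw.py
```

```text
clk 10.45 rise mm 18.84 lat mm [ 0.48 -1.7   0.5 ] tilt-corr deg [ 0.05  0.65 -0.06] yaw about tool z -145.3 j6 0.34 F along A -0.8 F [ 1.7  1.2 -0.1] T [0.18 0.18 0.16] w 0.0566
```

{"op": "move_arm", "data": {"series": [[[-0.07,0.01,0.12,0,0.3,0,0],[-0.07,0.01,0.12,0,0.2,0,0],[-0.07,0.01,0.12,0,0,0,0],[-0.07,0.01,0.12,0,0,0,0],[-0.07,0.01,0.12,0,0,0,0]]]}}

```text
clock: 10.95
eef_pos: [0.5023, -0.2544, 0.1187]
tool_rot: [0.392, 0.883, 0.045, 0.254]
ft_force: [0.1, 0.1, -1.3]
grip_width: 0.0561
```

```bash
python3 tw.py
```

```text
clk 10.95 rise mm 25.92 lat mm [-1.53 -1.86 -0.6 ] tilt-corr deg [ 0.   -0.12  0.02] yaw about tool z -146.0 j6 0.32 F along A -1.2 F [ 0.1  0.1 -1.3] T [ 0.19  0.61 -0.04] w 0.0561
```

{"op": "move_arm", "data": {"series": [[[-0.3,0.08,0.6,0,0,0,0],[-0.3,0.08,0.6,0,0,0,0],[-0.4,0.1,0.8,0,0,0,0],[-0.4,0.1,0.8,0,0,0,0],[-0.4,0.1,0.8,0,0,0,0]]]}}

```text
clock: 11.45
eef_pos: [0.4805, -0.2492, 0.1555]
tool_rot: [0.392, 0.884, 0.044, 0.252]
ft_force: [0.2, 0.2, -0.7]
grip_width: 0.0561
```

```bash
python3 tw.py; python3 -c "
from h import *
snap('scene','s5.png')
a=np.load('pics/s5_i.npy')[150:270,100:260];a=cv2.resize(a,(800,600),interpolation=cv2.INTER_CUBIC);cv2.imwrite('pics/c5.png',np.clip(a[:,:,::-1]*1.7,0,255).astype(np.uint8))"
```

```text
clk 11.45 rise mm 68.99 lat mm [-2.47 -1.86 -1.13] tilt-corr deg [-0.02 -0.42  0.05] yaw about tool z -146.0 j6 0.31 F along A -0.6 F [ 0.2  0.2 -0.7] T [ 0.13  0.66 -0.05] w 0.0561
```

View pics/c5.png

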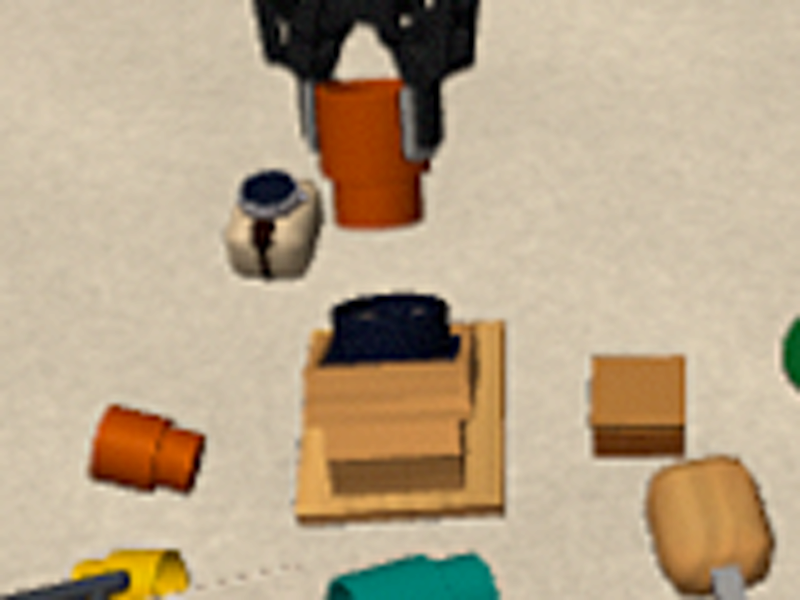

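```bash
python3 - <<'E'
from plan import *
for f in('s1','t1'):
    im=np.load(f'pics/{f}_i.npy');P=np.load(f'pics/{f}_P.npy');hsv=cv2.cvtColor(im,cv2.COLOR_RGB2HSV).astype(int)
    m=(abs(hsv[...,0]-68)<14)&(hsv[...,1]>80)&(np.hypot(P[...,0]-.55,P[...,1])<.08)
    q=P[m];(c,r)=cv2.minEnclosingCircle(np.float32(q[:,:2]*1000));print(f,m.sum(),q.mean(0),c,r,cv2.minAreaRect(np.float32(q[:,:2]*1000))[:2])
o=bot.get_obs();R=Rn.from_quat(o['tool_rot']);z=R.apply([0,0,1]);v=np.cross(z,[0,0,-1]);print('upright rv',np.degrees(np.arcsin(np.linalg.norm(v)))*v/np.linalg.norm(v))
E
```

```text
s1 568 [ 5.50606076e-01 -3.68337473e-04  4.90911694e-03] (548.36669921875, -0.32987043261528015) 46.61130142211914 ((549.3720092773438, -0.27092742919921875), (85.36524963378906, 90.14410400390625))
t1 759 [0.54775385 0.00116464 0.00553538] (548.40966796875, 1.1345739364624023) 45.17442321777344 ((548.1390380859375, 0.88885498046875), (88.62549591064453, 87.76528930664062))
upright rv [ 7.27555087 28.81254766  0.        ]
```

{"op": "move_arm", "data": {"series": [[[0,0.5,1.2,0.4,1.5,0,0],[0.2,1.5,1.2,0.7,2.8,0,0],[0.5,2.2,1,0.7,2.8,0,0],[0.8,2.5,1,0.7,2.8,0,0],[0.8,2.5,0.5,0.7,2.8,0,0]]]}}

```text
clock: 12.0
eef_pos: [0.5001, -0.1573, 0.2098]
tool_rot: [0.406, 0.903, 0.022, 0.14]
ft_force: [0.7, -1.2, -0.5]
grip_width: 0.0562
```

```bash
cat > up.py <<'E'
from plan import *
o=bot.get_obs();R=Rn.from_quat(o['tool_rot']);z=R.apply([0,0,1]);v=np.cross(z,[0,0,-1]);s=np.linalg.norm(v)
print('clk %.2f'%o['clock'],'eef',np.round(o['eef_pos'],4),'upright rv',np.round(np.degrees(np.arcsin(s))*v/s,2),'F',np.round(o['ft_force'],1),'w',round(o['grip_width'],4),'j',np.round(o['joint_pos'],2))
E
python3 up.py
```

```text
clk 12.00 eef [ 0.5001 -0.1573  0.2098] upright rv [ 4.26 15.7   0.  ] F [ 0.7 -1.2 -0.5] w 0.0562 j [-0.31  0.09 -0.28  0.92  0.01  0.53]
```

{"op": "move_arm", "data": {"series": [[[0.9,3,-0.3,0.9,3.2,0,0],[0.9,3,-0.6,0.9,3.2,0,0],[0.9,3,-0.6,0.9,3.2,0,0],[0.9,3,-0.6,0.9,3.2,0,0],[0.9,2.5,-0.6,0.7,2.5,0,0]]]}}

```text
clock: 12.5
eef_pos: [0.55, -0.0069, 0.1894]
tool_rot: [0.41, 0.912, 0.002, 0.005]
ft_force: [0.8, 0.7, -1.7]
grip_width: 0.0564
```

```bash
python3 up.py
```

```text
clk 12.50 eef [ 0.55   -0.0069  0.1894] upright rv [-0.02  0.64  0.  ] F [ 0.8  0.7 -1.7] w 0.0564 j [-0.01  0.35  0.05  1.26  0.    0.83]
```

Settle one call, then look with the wrist and scene cameras.

{"op": "move_arm", "data": {"series": [[[0,0.3,0,0,0.4,0,0],[0,0.2,0,0,0.2,0,0],[0,0,0,0,0,0,0],[0,0,0,0,0,0,0],[0,0,0,0,0,0,0]]]}}

```text
clock: 13.0
eef_pos: [0.5513, -0.0004, 0.1892]
tool_rot: [0.409, 0.913, 0.001, 0.001]
ft_force: [0.2, -0.1, -2.4]
grip_width: 0.0563
```

```bash
cat > potfit.py <<'E'
from plan import *
from fitw import wcloud
def potfit(fn):
    o=bot.get_obs();im,d=snap('wrist',fn)
    R=Rn.from_quat(o['tool_rot'])
    P=wcloud(d,o['eef_pos'],o['tool_rot']); Pt=R.inv().apply((P-o['eef_pos']).reshape(-1,3)).reshape(P.shape)
    hsv=cv2.cvtColor(im,cv2.COLOR_RGB2HSV).astype(int)
    m=(hsv[...,0]<13)&(hsv[...,1]>150)&(d>0)&(np.linalg.norm(Pt-[0,0,-.005],axis=-1)<.055)
    m=cv2.erode(m.astype(np.uint8),np.ones((3,3)))>0
    q=Pt[m]
    def res(p):  # mid x,y,z in tool, tilt a,b ; pot axis ~ -tool z
        ax=np.array([p[3],p[4],-1]);ax/=np.linalg.norm(ax)
        Q=q-p[:3];h=Q@ax;r=np.linalg.norm(Q-h[:,None]*ax,axis=1)
        d1=np.hypot(r-.029,np.maximum(0,np.maximum(h-.036,-.010-h)))
        d2=np.hypot(r-.025,np.maximum(0,h-.036))
        d4=np.where(r<.029,np.abs(h-.036)+np.maximum(0,.025-r),1)
        d3=np.where(r<.026,np.minimum(abs(h+.010),abs(h+.006)),1)
        return np.minimum.reduce([d1,d2,d3,d4])/np.sqrt(len(q))*100
    s=least_squares(res,[0,0,-.005,0,0],loss='soft_l1',f_scale=.02)
    ax=np.array([s.x[3],s.x[4],-1]);ax/=np.linalg.norm(ax)
    M=R.apply(s.x[:3])+o['eef_pos'];aw=R.apply(ax)
    print(len(q),s.cost,'tool mm',np.round(s.x[:3]*1000,2),'tilt deg',np.round(np.degrees(s.x[3:]),2),'world mid',np.round(M,4),'axis',np.round(aw,4),'upright rv',np.round(np.degrees(np.cross(aw,[0,0,1])),2))
    return im,d,P
from scipy.optimize import least_squares
if __name__=='__main__':
    im,d,P=potfit(sys.argv[1])
    hsv=cv2.cvtColor(im,cv2.COLOR_RGB2HSV).astype(int)
    g=(abs(hsv[...,0]-68)<14)&(hsv[...,1]>80)&(np.hypot(P[...,0]-.55,P[...,1])<.08)
    if g.sum()>50: print('green',g.sum(),P[g].mean(0),P[g].min(0),P[g].max(0),cv2.minEnclosingCircle(np.float32(P[g][:,:2]*1000)))
E
python3 up.py; python3 potfit.py w6.png; python3 -c "
from h import *
snap('scene','s6.png')"
```

```text
clk 13.00 eef [ 5.513e-01 -4.000e-04  1.892e-01] upright rv [-0.03  0.08  0.  ] F [ 0.2 -0.1 -2.4] w 0.0563 j [-0.    0.36  0.06  1.27  0.    0.84]
8274 0.0017518547125900175 tool mm [ 1.95 -1.97 -4.17] tilt deg [0.76 0.22] world mid [ 5.485e-01 -3.000e-04  1.933e-01] axis [-0.0074  0.0119  0.9999] upright rv [ 0.68  0.42 -0.  ]
green 7381 [0.54150597 0.00642975 0.10568688] [ 0.49440475 -0.04743496  0.00225118] [0.60029493 0.05339613 0.33096688] ((542.2552490234375, 6.994968414306641), 63.77720642089844)
```

View pics/w6.png

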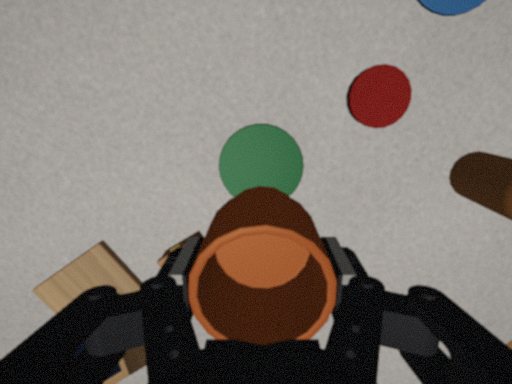

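View pics/s6.png

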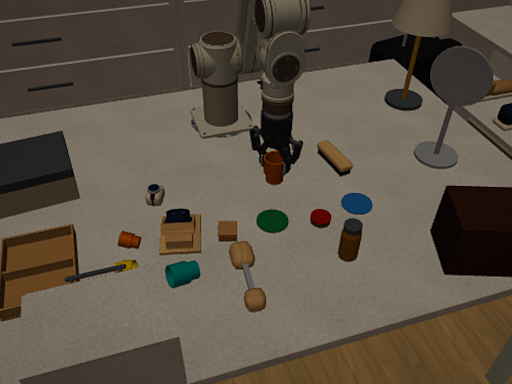

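Wrist view: pot held nearly upright, with the rim at (262,285), the green coaster at (260,160) and the red tin clear at (380,95). I fit the coaster edge from this view.

```bash
python3 - <<'E'
from plan import *
from fitw import wcloud
from scipy.optimize import least_squares
im=np.load('pics/w6_i.npy');d=np.load('pics/w6_d.npy')
P=wcloud(d,np.array([.5513,-.0004,.1892]),bot.get_obs()['tool_rot'])
hsv=cv2.cvtColor(im,cv2.COLOR_RGB2HSV).astype(int)
g=((abs(hsv[...,0]-68)<14)&(hsv[...,1]>80)&(P[...,2]<.03)).astype(np.uint8)
g[:110]=0;g[215:]=0
c=max(cv2.findContours(g,cv2.RETR_EXTERNAL,cv2.CHAIN_APPROX_NONE)[0],key=len)[:,0]
c=c[(c[:,1]<185)]
# project via mean plane z=.006: use ray from camera
i=bot.camera_info('wrist');f=192/np.tan(np.radians(i['vfov'])/2);T=np.array(i['tool_from_camera'])
R=Rn.from_quat(bot.get_obs()['tool_rot']).as_matrix()
dirs=np.c_[(c[:,0]-i['cx'])/f,(c[:,1]-i['cy'])/f,np.ones(len(c))]@T[:3,:3].T@R.T
o=R@T[:3,3]+[.5513,-.0004,.1892];t=(.006-o[2])/dirs[:,2];E=(o+t[:,None]*dirs)[:,:2]
s=least_squares(lambda p:np.hypot(*(E-p[:2]).T)-p[2],[.55,0,.046],loss='soft_l1',f_scale=.001);print(len(c),s.x)
s=least_squares(lambda p:np.hypot(*(E-p[:2]).T)-.046,[.55,0],loss='soft_l1',f_scale=.001);print(s.x,'median z',np.median(P[g>0][:,2]))
E
```

```text
155 [0.54639397 0.00129975 0.04363967]
[ 0.54822359 -0.00075145] median z 0.00516491668829866
```

{"op": "move_arm", "data": {"series": [[[0,0,-1.5,0.5,0.3,0,0],[0,0,-2.5,0,0,0,0],[0,0,-2.5,0,0,0,0],[0,0,-2.5,0,0,0,0],[0,0,-1.5,0,0,0,0]]]}}

```text
clock: 13.6
eef_pos: [0.5521, -0.0025, 0.0814]
tool_rot: [0.411, 0.912, 0.006, -0.001]
ft_force: [-0.8, 0.9, -2.0]
grip_width: 0.0564
```

{"op": "move_arm", "data": {"series": [[[0,0,-0.8,0,0,0,0],[0,0,-0.5,0,0,0,0],[0,0,0,0,0,0,0],[0,0,0,0,0,0,0],[0,0,0,0,0,0,0]]]}}

```text
clock: 14.1
eef_pos: [0.5498, -0.0034, 0.0645]
tool_rot: [0.411, 0.912, 0.005, -0.003]
ft_force: [0.1, 0.3, -0.9]
grip_width: 0.0566
```

```bash
python3 up.py; python3 potfit.py w7.png
```

```text
clk 14.10 eef [ 0.5498 -0.0034  0.0645] upright rv [-0.65 -0.1  -0.  ] F [ 0.1  0.3 -0.9] w 0.0566 j [-0.01  0.47 -0.13  0.98  0.01  0.84]
8213 0.001775648375103844 tool mm [ 1.97 -1.97 -4.16] tilt deg [0.73 0.13] world mid [ 0.547  -0.0033  0.0687] axis [-4.9e-03 -3.0e-04  1.0e+00] upright rv [-0.02  0.28  0.  ]
green 9606 [0.53616821 0.01187873 0.04644086] [ 0.49281933 -0.05155723  0.00274361] [0.59875336 0.04904593 0.2070891 ] ((541.103271484375, 2.1234633922576904), 63.43907928466797)
```

{"op": "move_arm", "data": {"series": [[[0,0.2,-0.6,0,0.1,0,0],[0,0.1,-0.6,0,0.1,0,0],[0,0,-0.6,0,0.1,0,0],[0,0,-0.3,0,0,0,0],[0,0,0,0,0,0,0]]]}}

```text
clock: 14.65
eef_pos: [0.5513, 0.0001, 0.0434]
tool_rot: [0.411, 0.912, 0.004, -0.004]
ft_force: [-0.6, 0.9, -1.5]
grip_width: 0.0563
```

```bash
python3 up.py; python3 potfit.py w8.png
```

```text
clk 14.65 eef [5.513e-01 1.000e-04 4.340e-02] upright rv [-0.66 -0.2  -0.  ] F [-0.6  0.9 -1.5] w 0.0563 j [-0.01  0.49 -0.15  0.94  0.01  0.84]
8071 0.0017568433632259115 tool mm [ 1.91 -1.93 -4.16] tilt deg [0.75 0.06] world mid [5.486e-01 2.000e-04 4.760e-02] axis [-4.3e-03 -9.0e-04  1.0e+00] upright rv [-0.05  0.25  0.  ]
green 9803 [0.53464786 0.01329207 0.03881965] [ 0.49422014 -0.04661657  0.00293145] [0.60010612 0.05257188 0.18608605] ((543.345703125, 5.116321563720703), 63.08963394165039)
```

5.6 mm to go, and centred. Gentle approach.

{"op": "move_arm", "data": {"series": [[[0,0,-0.15,0,0,0,0],[0,0,-0.15,0,0,0,0],[0,0,-0.1,0,0,0,0],[0,0,0,0,0,0,0],[0,0,0,0,0,0,0]]]}}

```text
clock: 15.2
eef_pos: [0.5517, -0.0, 0.0396]
tool_rot: [0.411, 0.912, 0.005, -0.004]
ft_force: [-0.0, -0.2, -1.1]
grip_width: 0.0566
```

```bash
python3 up.py
```

```text
clk 15.20 eef [ 0.5517 -0.      0.0396] upright rv [-0.65 -0.16 -0.  ] F [-0.  -0.2 -1.1] w 0.0566 j [-0.01  0.5  -0.15  0.93  0.01  0.84]
```

{"op": "move_arm", "data": {"series": [[[0,0,-0.06,0,0,0,0],[0,0,-0.06,0,0,0,0],[0,0,-0.05,0,0,0,0],[0,0,0,0,0,0,0],[0,0,0,0,0,0,0]]]}}

```text
clock: 15.7
eef_pos: [0.5519, -0.0, 0.038]
tool_rot: [0.411, 0.912, 0.005, -0.003]
ft_force: [0.2, 0.7, -1.5]
grip_width: 0.0566
```

```bash
python3 up.py
```

```text
clk 15.70 eef [ 0.5519 -0.      0.038 ] upright rv [-0.65 -0.12 -0.  ] F [ 0.2  0.7 -1.5] w 0.0566 j [-0.01  0.5  -0.15  0.92  0.01  0.84]
```

{"op": "move_arm", "data": {"series": [[[0,0,-0.05,0,0,0,0],[0,0,0,0,0,0,0],[0,0,0,0,0,0,0],[0,0,0,0,0,0,0],[0,0,0,0,0,0,0]]]}}

```text
clock: 16.2
eef_pos: [0.5521, -0.0, 0.038]
tool_rot: [0.411, 0.912, 0.005, -0.003]
ft_force: [-1.4, -0.2, -0.1]
grip_width: 0.0563
```

```bash
python3 up.py;python3 potfit.py w9.png; python3 up.py
```

```text
clk 16.20 eef [ 0.5521 -0.      0.038 ] upright rv [-0.65 -0.09 -0.  ] F [-1.4 -0.2 -0.1] w 0.0563 j [-0.01  0.5  -0.15  0.92  0.01  0.84]
8047 0.0017836949923808547 tool mm [ 1.94 -1.94 -4.17] tilt deg [0.79 0.01] world mid [5.493e-01 1.000e-04 4.220e-02] axis [-7.5e-03 -9.0e-04  1.0e+00] upright rv [-0.05  0.43  0.  ]
green 10275 [0.53466067 0.01329733 0.03780626] [ 0.49492433 -0.04775464  0.00302532] [0.60014633 0.05245762 0.18054691] ((542.9094848632812, 6.762332916259766), 63.96351623535156)
clk 16.25 eef [ 0.552 -0.     0.038] upright rv [-0.65 -0.1  -0.  ] F [0.5 0.  0.2] w 0.0565 j [-0.01  0.5  -0.15  0.92  0.01  0.84]
```

{"op": "move_arm", "data": {"series": [[[0,0,-0.05,0,0,0,0],[0,0,-0.03,0,0,0,0],[0,0,0,0,0,0,0],[0,0,0,0,0,0,0],[0,0,0,0,0,0,0]]]}}

```text
clock: 16.75
eef_pos: [0.552, -0.0, 0.0379]
tool_rot: [0.411, 0.912, 0.005, -0.003]
ft_force: [-0.9, -1.5, 1.2]
grip_width: 0.0568
```

```bash
python3 up.py;python3 up.py; python3 -c "
from h import *
snap('scene','s9.png')
a=np.load('pics/s9_i.npy')[150:270,200:360];a=cv2.resize(a,(800,600),interpolation=cv2.INTER_CUBIC);cv2.imwrite('pics/c9.png',np.clip(a[:,:,::-1]*1.7,0,255).astype(np.uint8))"
```

```text
clk 16.75 eef [ 0.552  -0.      0.0379] upright rv [-0.65 -0.07 -0.  ] F [-0.9 -1.5  1.2] w 0.0568 j [-0.01  0.5  -0.15  0.92  0.01  0.84]
clk 16.75 eef [ 0.552  -0.      0.0379] upright rv [-0.65 -0.07 -0.  ] F [-0.9 -1.5  1.2] w 0.0568 j [-0.01  0.5  -0.15  0.92  0.01  0.84]
```

View pics/c9.png

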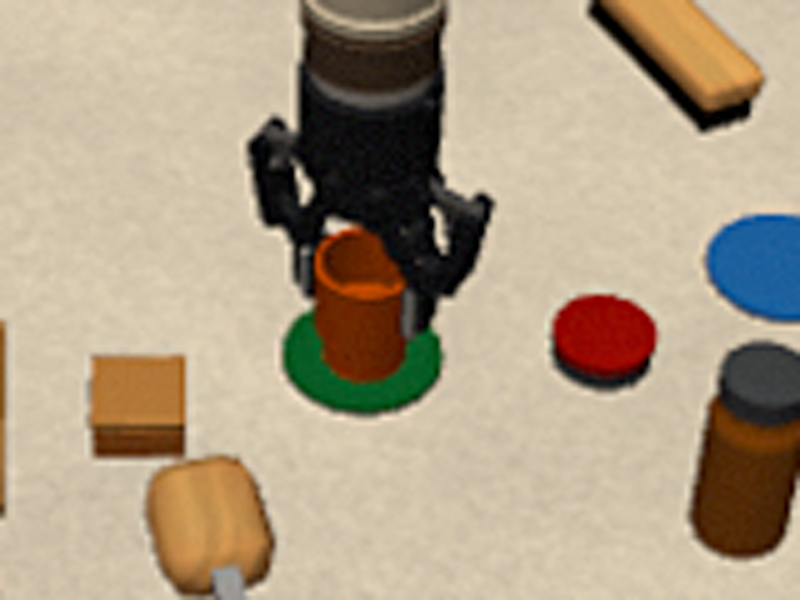

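The pot stands in the middle of the green coaster, with its foot at (365,365) in the crop, and contact shows in Fz. I open slowly.

{"op": "move_arm", "data": {"series": [[[0,0,0,0,0,0,0.68],[0,0,0,0,0,0,0.75],[0,0,0,0,0,0,0.85],[0,0,0,0,0,0,1],[0,0,0,0,0,0,1]]]}}

```text
clock: 17.3
eef_pos: [0.5528, 0.0, 0.0376]
tool_rot: [0.411, 0.912, 0.005, -0.002]
ft_force: [0.1, -0.2, 0.4]
grip_width: 0.0856
```

```bash
python3 up.py;python3 potfit.py w10.png
```

```text
clk 17.30 eef [0.5528 0.     0.0376] upright rv [-0.65 -0.   -0.  ] F [ 0.1 -0.2  0.4] w 0.0856 j [-0.01  0.5  -0.15  0.92  0.01  0.84]
7912 0.001769941301518224 tool mm [ 2.82 -2.3  -4.28] tilt deg [1.44 0.54] world mid [5.492e-01 5.000e-04 4.190e-02] axis [-0.0095  0.0136  0.9999] upright rv [ 0.78  0.55 -0.  ]
green 10246 [0.5344694  0.01274625 0.03544929] [ 0.48882819 -0.05509611  0.002725  ] [0.61088392 0.05538112 0.18009972] ((548.8526611328125, 1.384600043296814), 73.42047882080078)
```

View pics/w10.png

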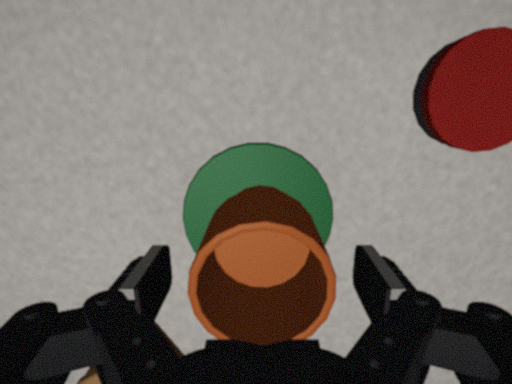

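The fingers are clear on both sides of the upright pot. I retreat straight up.

{"op": "move_arm", "data": {"series": [[[0,0,0.6,0,0,0,1],[0,0,1,0,0,0,1],[0,0,1.2,0,0,0,1],[0,0,1.5,0,0,0,1],[0,0,2,0,0,0,1]]]}}

```text
clock: 17.85
eef_pos: [0.5507, -0.0, 0.103]
tool_rot: [0.411, 0.912, 0.004, -0.005]
ft_force: [0.0, -0.1, 0.3]
grip_width: 0.0857
```

{"op": "move_arm", "data": {"series": [[[0,0,3,0,0,0,1],[-0.5,0,3,0,0,0,1],[-2,0,2,0,0,0,1],[-3,0,1,0,0,0,1],[0,0,0,0,0,0,1]]]}}

```text
clock: 18.35
eef_pos: [0.4972, 0.0, 0.2061]
tool_rot: [0.411, 0.912, 0.007, 0.002]
ft_force: [0.5, -0.4, -0.5]
grip_width: 0.0852
```

{"op": "move_arm", "data": {"series": [[[-3,0,0,0,0,0,1],[-3,0,0,0,0,0,1],[0,0,0,0,0,0,1],[0,0,0,0,0,0,1],[0,0,0,0,0,0,1]]]}}

```text
clock: 18.85
eef_pos: [0.4384, -0.0, 0.2112]
tool_rot: [0.411, 0.912, 0.009, 0.006]
ft_force: [1.5, 0.4, -0.5]
grip_width: 0.0856
```

```bash
python3 up.py; python3 - <<'E'
from h import *
im,d=snap('top','t11.png');ims,ds=snap('scene','s11.png')
from scipy.optimize import least_squares
for c,f,i,dd in(('scene','s11',ims,ds),('top','t11',im,d)):
    P=cloud(c,dd);hsv=cv2.cvtColor(i,cv2.COLOR_RGB2HSV).astype(int)
    m=(hsv[...,0]<14)&(hsv[...,1]>150)&(np.hypot(P[...,0]-.549,P[...,1])<.06)&(P[...,2]>.012)
    q=P[m];print(c,m.sum(),q.min(0).round(4),q.max(0).round(4),'rim z',np.percentile(q[:,2],98))
    r=q[q[:,2]>.068]; print('rim centre',((r.min(0)+r.max(0))/2)[:2])
    P0=np.load(f"pics/{'s1' if c=='scene' else 't1'}_P.npy");i0=np.load(f"pics/{'s1' if c=='scene' else 't1'}_i.npy")
    h0=cv2.cvtColor(i0,cv2.COLOR_RGB2HSV).astype(int)
    for nm,PP,hh in(('before',P0,h0),('after',P,hsv)):
        n=(abs(hh[...,0]-115)<15)&(hh[...,1]>100)&(np.hypot(PP[...,0]-.54,PP[...,1]+.26)<.06)
        print(' navy',nm,n.sum(),PP[n].mean(0).round(4),PP[n].max(0).round(4))
E
```

```text
clk 18.85 eef [ 0.4384 -0.      0.2112] upright rv [-0.65  1.11  0.  ] F [ 1.5  0.4 -0.5] w 0.0856 j [-0.01  0.11 -0.2   1.23  0.01  0.84]
scene 511 [ 0.5218 -0.0307  0.0123] [0.5833 0.0273 0.0814] rim z 0.07848214549862852
rim centre [ 0.55217093 -0.0005752 ]
 navy before 191 [ 0.548  -0.2606  0.0918] [ 0.5615 -0.2224  0.1074]
 navy after 256 [ 0.5375 -0.2589  0.0873] [ 0.5613 -0.2223  0.1076]
top 317 [ 0.5232 -0.0273  0.0303] [0.5784 0.0273 0.0855] rim z 0.08051452960820814
rim centre [0.55093676 0.00120672]<stdin>:13: RuntimeWarning: Mean of empty slice.
  ret = um.true_divide(
Traceback (most recent call last):
ValueError: zero-size array to reduction operation maximum which has no identity
```

View pics/s11.png

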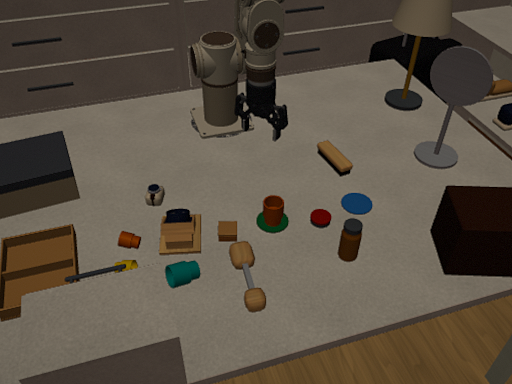

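View pics/t11.png

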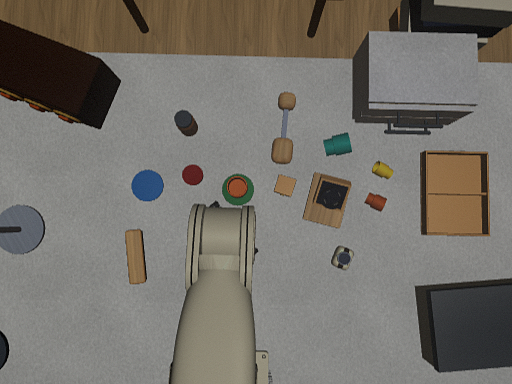

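The pot stands centred on the green coaster (scene 273,212; top 237,188). The navy pot is in its well and everything else is where it was, so I hand in.

```bash
python3 -c "
from workcell import bot
print(bot.job_done(), bot.get_obs()['clock'])"
```

```text
the job is handed in; nothing more can be done
the job is handed in; nothing more can be done
```

The cognac upper pot now stands upright on the green coaster, released, and the navy lower pot is still in the stand. I handed the job in at about 19 s of the 64 s limit; no verdict is reported.

**What I did:** I gripped the pot along the lean and twisted it about 3.7 rad one way and 2.9 rad back, drawing it out at 2 to 3 mm per rad. Past 18 mm I pulled it straight out, then turned it upright, lowered it to light contact, let go and backed off.

**Last checks:**
- **Position:** the pot's axis is within about 2 to 4 mm of the coaster's centre, against an 18 mm limit. Its centre is 36 mm above the coaster's top face.
- **Tilt:** about 1° (the limit is about 4.6°). One fit gave 0.4° and the one after opening gave 1°, so it is good to about half a degree.
- **Lower pot:** its topmost and outermost points in the scene camera agree with the start to within 0.2 mm. The same check in the top camera failed because my colour mask found no navy pixels, though by eye it looks seated there too.
- **Other things:** they look unmoved by eye in both pictures; I did not measure them.

**Disagreement:** while twisting, the tool drifted 2 to 3 mm sideways. I put this down to the pot sitting about 2.7 mm off the tool's axis. The sideways force stayed at a few newtons.

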